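Roll down the picture frame's trim

ROBOT

A 6-joint arm with a two-finger parallel gripper is mounted at the origin on the work surface. World frame = base frame: x ahead of the robot, y to its left, z up, the work surface at z = 0. Lengths are in mm, angles in rad, forces in N, time in s.
With the tool pointing down it reaches from about 275 to 1000 mm from the base axis. Payload 8.4 kg.
Tool frame: the origin (TCP) lies on the centre line of the jaws, within the pads' length; the fingertips stand r.tip_reach ahead of it and the grasp point (between the pads) lies 11 mm behind it (r.tip_reach is the distance from the TCP to the fingertips, in mm); z points along the fingers, y is the line along which they close (so a half turn about z gives the same grasp; the last joint's range is limited). The gripper opens to 85 mm and grips with 20 to 120 N. Pads are 22 mm wide; open, the fingers measure 114 mm over their backs; the gripper's body (76 mm by 85 mm) begins 54 mm behind the grasp point. The pads swing forward as they close: fully open they stand 13 mm farther back than shut.
Start: joints at [1.195, 0.353, 1.633, -0, 1.155, -0.002], TCP at [228.221, 581.845, 239.281] pointing down, gripper open.
Joint ranges: [-2.63, 2.63], [-0.92, 2.1], [0.06, 2.66], [-1.3, 4.44], [0, 2.69], [-3.02, 3.02]. Speed limits (rad/s): [2.22, 2.22, 2.79, 3.14, 3.14, 3.14].

INTERFACE

Orientations are given as [roll, pitch, yaw] about the fixed x, y, z axes, in that order (R = Rz(yaw) Ry(pitch) Rx(roll)).
In Python, from rig import r gives the robot as it stands.
- The arm moves only by the tool carry_out, never from a script. Its argument "targets" is a list of rows, each an object with "dp": the shift along the tool's x, y, z in mm, a list of three; "yaw": the turn about the tool's z in degrees. A call has 1 to 12 rows; each row is the pose to reach, as a shift and turn from the pose commanded when the call began, along the tool's axes at that moment; what a row does not reach only later rows make up. A row lasts 1/8 s, in which the tool goes at most 62.5 mm and 10.7 degrees, less where a joint would pass 70% of its speed; a pose out of reach is approached as far as the arm can. A call with a gripper value outside its range is refused whole. "fingers" is the opening, from -1 (shut) to 1 (fully open), so that 0 is half open, set as the call begins (left out, the last holds). The fingers move at their own pace and stop on an object; "grip_force" is the grip in N (left out, the last holds). Time passes only in rows, so rows that repeat a pose let the fingers close. It gives the time, the measured TCP pose, the force, the opening and the grip force at its end, in the units of the state.
- r.sense(): the state, without advancing time (a new reading comes with each control period).
- r.grab_frame(name): name is "side" or "top" or "wrist"; returns the picture (384x512x3 uint8, red, green, blue); there is no depth.
- r.get_calibration(name): a dict with "fx", "fy", "cx", "cy" (pixels), "rvec" (rotation vector, rad) and "tvec" (3), from world to camera coordinates, as OpenCV has them. Camera axes: x right, y down, z forward; pixel columns grow to the right and rows downward; lengths in mm; the calibration is good to about 2 mm. A picture is of the moment at which its call begins: read the wrist's pose just before it. get_calibration takes no time and is no camera call; for the wrist camera it gives the pose at the moment of the call.
- r.sign_off(): hands the job in; it is judged then, once.
The state is a dict: "clock": time; "qpos": joint angles; "qvel": joint speeds; "joint_efforts": joint torques, N m; "eef_pos": TCP position; "tcp_rot": TCP orientation; "contact_force": force on the tool from outside, world axes, zero at the start; "wrist_torque": the same for the moment, N m; "opening": opening from 0.0 (shut) to 1.0 (fully open); "grasp_force": force on a finger pad.
Only numpy, scipy, OpenCV 4.12 (cv2) and the standard library are available. Lean on these libraries where they do the work, as an engineer would, in place of code of your own. Each camera call takes 0.05 s, during which the arm holds its last target. There are 200 camera calls.

TASK

The wooden trim strip along the near rail of the framed painting stands proud. Take the press roller from its rest and roll it along the strip with firm, steady pressure, not so hard that the trim cracks, until every section of the strip is fully home; then hang the roller back in its rest. Keep the gripper off the picture and leave the other things where they are.

Things in the scene. Friction and masses are not known exactly. Their poses are not given: they have to be found in the camera images.
- frame: Framed painting lying face up, fixed. Origin on the table straight below the middle of the trim strip; x from the strip across the canvas, away from the robot, y along the strip, z up. Pale wood rail under the strip: 36 mm wide (x -18 to 18), 340 mm long. Canvas from x = 18 to 208 mm, about level with the rail's top.
- strip_end (a point): Point on the table below the strip's end at y = -120 mm of the frame. The strip (darker wood, centred on x = 0, y -120 to 120) is a row of eight stiff sections, each 18 mm wide, 30 mm long. Home, a section stands 3 mm above the rail; at the start up to 3 mm more. Friction holds each where it is left; pushing it down takes about 10 N, more at speed.
- strip_end2 (a point): Point on the table below the strip's end at y = 120 mm. The rail's top is 40 to 54 mm above the table at the strip's middle and slopes along y by up to 0.018 rad either way, as the frame lies on packing: height and slope are not in any measured pose and must be felt or seen. More than 32 N between roller and frame cracks the trim.
- roller: Press roller, 112 mm tall, about 0.5 kg (varies), upright, drum below. Origin at the drum's lowest line, below its middle; z up. Rubber drum of radius 22 mm, 44 mm long, axle along x at z = 22: it rolls along y. Aluminium shoulder plate 60 (x) x 76 (y) mm, z = 50 to 58.
- grip (a point): Middle of the roller's wooden handle block, 85 mm above its origin. The block is 42 (x) x 28 (y) mm, z = 58 to 112 of the roller; grip it across y, so that the flat faces hold the roller upright.
- drum (a joint): Turn of the drum on its axle, rad; free to roll both ways.
- rest: Dark wood rest of the roller, fixed. Origin at the centre of its underside. Base 90 (x) x 110 (y) x 8 mm; two walls along x, 70 mm long, 12 thick, centred at y = -34 and 34, tops 64 mm above the table. The roller hangs with its shoulder plate lying on both walls, drum in the 56 mm gap: its origin is then 14 mm above the rest's, its y along the rest's y, either way round.
- sec0 (a joint): How far the strip's section centred at y = -105 mm of the frame has gone down, m: near 0 standing proud, 0.003 fully home.
- sec1 (a joint): How far the strip's section centred at y = -75 mm of the frame has gone down, m: near 0 standing proud, 0.003 fully home.
- sec2 (a joint): How far the strip's section centred at y = -45 mm of the frame has gone down, m: near 0 standing proud, 0.003 fully home.
- sec3 (a joint): How far the strip's section centred at y = -15 mm of the frame has gone down, m: near 0 standing proud, 0.003 fully home.
- sec4 (a joint): How far the strip's section centred at y = 15 mm of the frame has gone down, m: near 0 standing proud, 0.003 fully home.
- sec5 (a joint): How far the strip's section centred at y = 45 mm of the frame has gone down, m: near 0 standing proud, 0.003 fully home.
- sec6 (a joint): How far the strip's section centred at y = 75 mm of the frame has gone down, m: near 0 standing proud, 0.003 fully home.
- sec7 (a joint): How far the strip's section centred at y = 105 mm of the frame has gone down, m: near 0 standing proud, 0.003 fully home.
- jar: Bystander: closed paint jar, 66 mm across, height 85 mm. Origin at its underside's centre.
- knife: Bystander: palette knife lying flat. Origin beneath it.
- tube: Bystander: flat paint tube, 116 x 34 x 18 mm. Origin at its underside's centre.
- tube2: Bystander: flat paint tube, 116 x 34 x 18 mm. Origin at its underside's centre.
- medium: Bystander: small bottle of medium, 48 mm across, height 110 mm. Origin at its underside's centre.
- cup: Bystander: white cup, 72 mm across, height 75 mm. Origin at its underside's centre.
- sander: Bystander: cork sanding block, 100 x 60 x 35 mm. Origin at its underside's centre.
Mind the look-alikes: they are no part of the job. What is shaped like the roller but blue is not meant.

How it is judged:
By the outcome, as a careful person would: the job done as asked, in the order asked, and still so for the second after the job is handed in, with the robot touching nothing.
It also fails if it takes over 72 s, if anything falls off the work surface, if the arm or the gripper's body presses on something with over 40 N, if the wrist force passes 120 N, or if a joint passes its speed limit or range.

## Working session

There is one attempt and no reset: what is moved stays moved. The work goes in short steps, Python scripts to look and compute and a tool call to move; the robot and the scene stay as the last step left them, time stands still between calls to the robot, and variables do not carry over. Pictures are saved under pics/ and viewed, at most 10 in all, crops included, and the job is handed in when it is done.

Besides the shell and the picture viewer there is one more tool, called after "Emit:" as name(argument=value, ...) on one line, values as JSON. carry_out: Moves the arm, as the interface text tells. Its arguments: {"type":"object","properties":{"targets":{"type":"array","items":{"type":"object","properties":{"dp":{"type":"array","items":{"type":"number"}},"yaw":{"type":"number"}}}},"fingers":{"type":"number"},"grip_force":{"type":"number"}},"required":["targets"]}

```bash
mkdir -p pics; ls; python3 - <<'E'
from rig import r
import cv2
print(r.sense(), r.tip_reach)
for n in("top","side"):
    c=r.get_calibration(n);print(c)
    cv2.imwrite(f"pics/{n}0.png",cv2.cvtColor(r.grab_frame(n),cv2.COLOR_RGB2BGR))
E
```

```text
pics
{'clock': 0.0, 'qpos': array([ 1.19458377e+00,  3.53640918e-01,  1.63413380e+00, -2.26601345e-05,
        1.15522923e+00, -2.41639818e-03]), 'qvel': array([ 2.86868796e-05,  2.68405847e-04,  1.19710696e-04, -9.33861683e-04,
        1.33016144e-03,  1.01816099e-03]), 'joint_efforts': array([-4.33331679e-04, -6.05258989e+01, -3.42068803e+01, -4.14000363e-05,
        9.61326412e-03, -2.62431143e-05]), 'eef_pos': array([228.06180122, 581.39504069, 238.5663453 ]), 'tcp_rot': array([-3.14018131e+00,  1.73082198e-05,  2.76780567e+00]), 'contact_force': array([ 0.10381462, -0.0945481 ,  0.48939878]), 'wrist_torque': array([-0.02162452,  0.01857807, -0.05558605]), 'grasp_force': 0.0, 'opening': 1.0023866362350444} 8.0
{'fx': 459.47449385918355, 'fy': 459.47449385918355, 'cx': 258.7971120505974, 'cy': 194.61620314396623, 'rvec': array([ 2.15537185, -2.1906848 ,  0.14054618]), 'tvec': array([ -25.94354003,  512.80070415, 1431.42093939])}
{'fx': 401.86273781418026, 'fy': 401.86273781418026, 'cx': 252.8297089942253, 'cy': 202.01964133866554, 'rvec': array([ 2.21287176, -0.34342706,  0.16725847]), 'tvec': array([-459.40394688,  152.51503893, 1167.64199813])}
```

```bash
python3 - <<'E'
import cv2
for n in("top","side"):
    cv2.imwrite(f"pics/{n}0b.png",cv2.resize(cv2.imread(f"pics/{n}0.png"),(800,600),interpolation=cv2.INTER_CUBIC))
E
```

```text
(no output)
```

View pics/top0b.png

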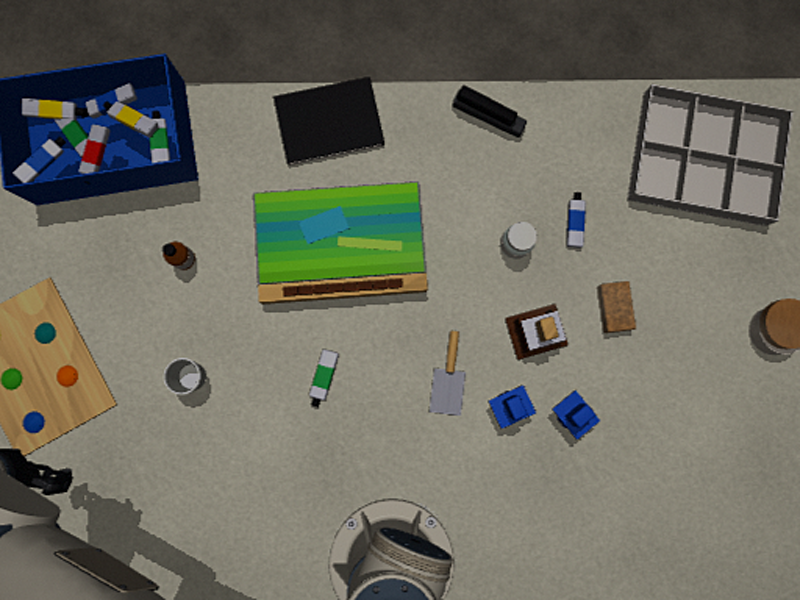

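View pics/side0b.png

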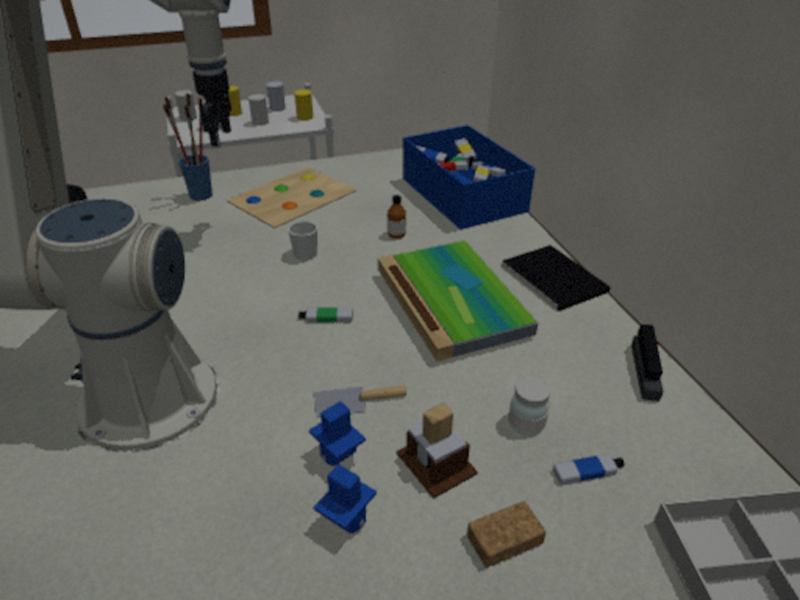

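In both views, the roller candidates are the wooden-handled roller in the dark rest at top (540,330) and side (437,440), and two blue look-alikes at top (512,407) and (576,415). I choose the wooden/aluminium one in the rest. The strip runs from about top (283,292) to (403,284).

```bash
cat > h.py <<'E'
import numpy as np, cv2
def ray(c,uv,z):
    R=cv2.Rodrigues(np.array(c["rvec"]))[0]; t=np.array(c["tvec"]).ravel()
    o=-R.T@t; uv=np.atleast_2d(uv).astype(float)
    d=np.c_[(uv[:,0]-c["cx"])/c["fx"],(uv[:,1]-c["cy"])/c["fy"],np.ones(len(uv))]@R
    return o+d*((z-o[2])/d[:,2])[:,None]
def proj(c,P):
    K=np.array([[c["fx"],0,c["cx"]],[0,c["fy"],c["cy"]],[0,0,1.]])
    return cv2.projectPoints(np.atleast_2d(P).astype(float),np.array(c["rvec"]),np.array(c["tvec"]),K,None)[0][:,0]
def blob(img,box,lo,hi):
    x0,y0,x1,y1=box; hsv=cv2.cvtColor(img,cv2.COLOR_BGR2HSV)
    m=np.zeros(img.shape[:2],np.uint8); m[y0:y1,x0:x1]=cv2.inRange(hsv,np.array(lo),np.array(hi))[y0:y1,x0:x1]
    m=cv2.morphologyEx(m,cv2.MORPH_CLOSE,np.ones((3,3)))
    k=cv2.findContours(m,cv2.RETR_EXTERNAL,cv2.CHAIN_APPROX_NONE)[0]
    return max(k,key=cv2.contourArea)[:,0]
def rect(P):
    c,s,a=cv2.minAreaRect(P[:,:2].astype(np.float32)); return np.round(c,1),np.round(s,1),round(a,1)
E
python3 - <<'E'
from rig import r
from h import *
im=cv2.imread("pics/top0.png"); c=r.get_calibration("top"); hsv=cv2.cvtColor(im,cv2.COLOR_BGR2HSV)
for u,v in [(351,210),(360,214),(336,214),(343,220),(330,208),(220,185),(220,190),(215,187),(270,186),(340,230)]: print(u,v,hsv[v,u])
for nm,box,lo,hi,z in [("handle",(315,185,375,235),(10,70,90),(28,255,255),126),("rest",(315,185,375,235),(0,80,10),(12,255,110),40),("strip",(165,175,275,195),(0,60,10),(13,255,110),50),("rail",(160,170,280,200),(5,60,20),(24,255,255),50)]:
    try: print(nm,rect(ray(c,blob(im,box,lo,hi),z)))
    except Exception as e: print(nm,e)
cv2.imwrite("pics/crop1.png",np.hstack([cv2.resize(im[185:235,310:380],(420,300),interpolation=cv2.INTER_CUBIC),cv2.resize(im[165:205,165:217],(380,300),interpolation=cv2.INTER_CUBIC)]))
E
```

```text
351 210 [ 18 143 152]
360 214 [120  18 170]
336 214 [124  13 159]
343 220 [124  12 172]
330 208 [  0 170  15]
220 185 [  9 190  47]
220 190 [ 17 143  41]
215 187 [ 18 144 167]
270 186 [ 16 180  44]
340 230 [21 39 91]
handle (array([ 452.9, -305.4]), array([40.1, 26.5]), 16.3)
rest (array([ 452.3, -297.9]), array([ 86.6, 104.8]), 15.1)
strip (array([551.6,  90.4]), array([ 26.9, 237.9]), 3.4)
rail (array([544.9,  90. ]), array([ 40.4, 339.7]), 3.4)
```

View pics/crop1.png

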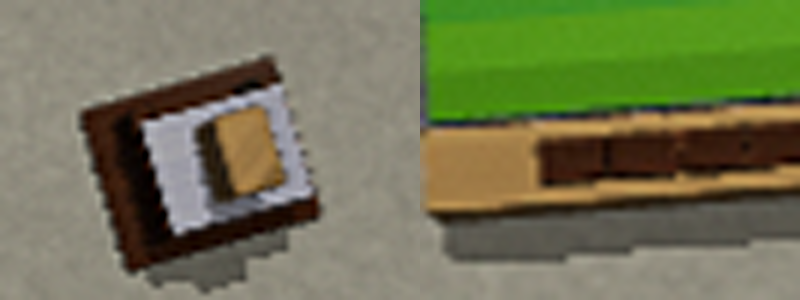

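The crop confirms the pick: tan handle and light plate in the dark rest. On the right, the strip's left sections sit on the pale rail. I'll look at the strip from the wrist camera on the way.

```bash
cat >> h.py <<'E'
from scipy.spatial.transform import Rotation as Ro
def go(r,P,yawdeg):
    s=r.sense(); R=Ro.from_euler("xyz",s["tcp_rot"]); 
    dp=R.inv().apply(np.array(P)-s["eef_pos"]); y=np.degrees(s["tcp_rot"][2])
    print("dp",np.round(dp,1),"yaw",round((y-yawdeg+180)%360-180,1),"pos",np.round(s["eef_pos"],1),np.round(np.degrees(s["tcp_rot"]),2),"clk",s["clock"])
E
python3 - <<'E'
from rig import r
from h import *
go(r,(470,90,280),3.4)
c=r.get_calibration("wrist"); R=cv2.Rodrigues(c["rvec"])[0]; print("cam",-R.T@c["tvec"],R[2],c["fx"])
E
```

```text
dp [-404.7 -369.2  -40.9] yaw 155.2 pos [228.1 581.5 238.6] [-179.93    0.    158.59] clk 0.1
cam [152.63936322 610.69410543 372.22315914] [ 0.28980449 -0.11460973 -0.95019891] 310.85864098483165
```

```bash
python3 - <<'E'
from rig import r
from h import *
go(r,(560,90,240),3.4)
E
```

```text
dp [-488.5 -336.3   -0.9] yaw 155.2 pos [228.1 581.5 238.6] [-179.93    0.    158.59] clk 0.1
```

Emit:
carry_out(targets=[{"dp":[-489,-337,0],"yaw":155},{"dp":[-489,-337,0],"yaw":155},{"dp":[-489,-337,0],"yaw":155},{"dp":[-489,-337,0],"yaw":155},{"dp":[-489,-337,0],"yaw":155},{"dp":[-489,-337,0],"yaw":155},{"dp":[-489,-337,0],"yaw":155},{"dp":[-489,-337,0],"yaw":155},{"dp":[-489,-337,0],"yaw":155},{"dp":[-489,-337,0],"yaw":155},{"dp":[-489,-337,0],"yaw":155},{"dp":[-489,-337,0],"yaw":155}])

```text
clock: 1.6
eef_pos: [560.3, 88.8, 238.7]
tcp_rot: [-3.141, 0.001, 0.51]
contact_force: [-0.4, 0.3, -0.1]
opening: 1.005
grasp_force: 0.0
```

Emit:
carry_out(targets=[{"dp":[0,0,0],"yaw":25.8},{"dp":[0,0,0],"yaw":25.8},{"dp":[0,0,0],"yaw":25.8},{"dp":[0,0,0],"yaw":25.8}])

```text
clock: 2.1
eef_pos: [560.2, 89.5, 239.0]
tcp_rot: [3.142, 0.001, 0.068]
contact_force: [-0.3, 0.6, -0.3]
opening: 1.002
grasp_force: 0.0
```

```bash
python3 - <<'E'
from rig import r
from h import *
import pickle
c=r.get_calibration("wrist"); im=cv2.cvtColor(r.grab_frame("wrist"),cv2.COLOR_RGB2BGR)
pickle.dump(c,open("w1.pkl","wb")); cv2.imwrite("pics/w1.png",im)
go(r,(560,90,240),3.4); print(proj(c,[[545,90,50],[545,-40,50],[545,215,50]]))
E
```

```text
dp [-0.2 -0.5 -1. ] yaw 0.6 pos [560.2  89.5 239. ] [1.80e+02 3.00e-02 3.97e+00] clk 2.15
[[256.35228113 183.45123895]
 [375.47525237 191.28864749]
 [139.93679347 175.79196276]]
```

View pics/w1.png

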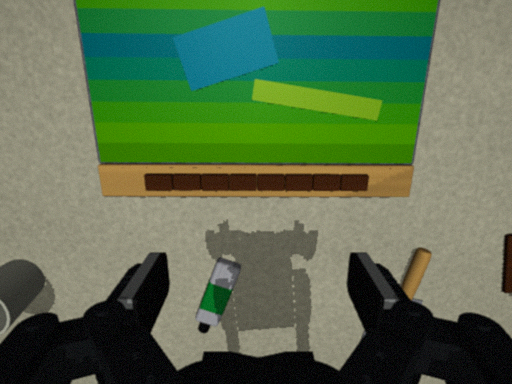

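The strip runs from (145,182) to (368,182) on a rail from (100,180) to (412,180). The jaws are below it and clear.

```bash
python3 - <<'E'
from rig import r
from h import *
import pickle
c=pickle.load(open("w1.pkl","rb")); im=cv2.imread("pics/w1.png")
b=blob(im,(90,155,425,205),(5,60,60),(24,255,255)); s=blob(im,(120,165,400,198),(0,60,10),(13,255,110))
for z in (40,47,54):
    print(z,"rail",rect(ray(c,b,z)),"strip",rect(ray(c,s,z+5)))
t=r.get_calibration("top"); it=cv2.imread("pics/top0.png"); P=ray(t,blob(it,(165,175,275,195),(0,60,10),(13,255,110)),52)
print("top strip y",rect(P))
go(r,(452.9,-305.4,160),16.0)
E
```

```text
40 rail (array([545.4,  91.1]), array([ 38.5, 347.4]), 3.7) strip (array([545.1,  90.4]), array([ 18.2, 242.7]), 3.9)
47 rail (array([547.3,  91.1]), array([ 37.7, 340.1]), 3.7) strip (array([547.1,  90.5]), array([ 17.8, 237.5]), 3.9)
54 rail (array([549.3,  91.2]), array([ 36.9, 332.8]), 3.7) strip (array([549.1,  90.6]), array([ 17.4, 232.3]), 3.9)
top strip y (array([551.4,  90.2]), array([ 26.9, 237.6]), 3.4)
dp [-134.3  386.6   79.1] yaw -12.0 pos [560.2  89.5 239. ] [1.80e+02 3.00e-02 3.97e+00] clk 2.15
```

Emit:
carry_out(targets=[{"dp":[-134,386.5,50],"yaw":-12},{"dp":[-134,386.5,50],"yaw":-12},{"dp":[-134,386.5,50],"yaw":-12},{"dp":[-134,386.5,50],"yaw":-12},{"dp":[-134,386.5,50],"yaw":-12},{"dp":[-134,386.5,50],"yaw":-12},{"dp":[-134,386.5,50],"yaw":-12},{"dp":[-134,386.5,50],"yaw":-12},{"dp":[-134,386.5,50],"yaw":-12},{"dp":[-134,386.5,50],"yaw":-12}])

```text
clock: 3.4
eef_pos: [453.2, -304.0, 189.4]
tcp_rot: [-3.141, -0.0, 0.279]
contact_force: [0.0, -0.8, -0.1]
opening: 1.003
grasp_force: 0.0
```

```bash
python3 - <<'E'
from rig import r
from h import *
c=r.get_calibration("wrist"); im=cv2.cvtColor(r.grab_frame("wrist"),cv2.COLOR_RGB2BGR)
cv2.imwrite("pics/w2.png",im)
u,v=proj(c,[[452.9,-305.4,126]])[0]; print(u,v)
b=blob(im,(int(u)-70,max(int(v)-60,0),int(u)+70,int(v)+60),(10,70,90),(28,255,255)); print(rect(b))
print(rect(ray(c,b,126)))
go(r,(452.9,-305.4,90),16)
E
```

```text
259.9816058127592 214.67967656073054
(array([261.1, 212.3]), array([39.4, 56.8]), 1.5)
(array([ 454.2, -305.9]), array([41.3, 27.1]), 13.7)
dp [-0.7  1.2 99.5] yaw -0.0 pos [ 453.3 -304.   189.5] [ 1.800e+02 -1.000e-02  1.598e+01] clk 3.45
```

View pics/w2.png

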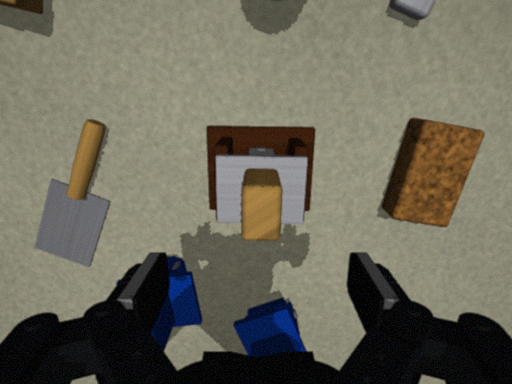

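The handle block is at (261,212), with the plate and rest square to the tool. The blue look-alikes at (180,300) and (268,328) are clear of the jaws. Descending and gripping.

Emit:
carry_out(targets=[{"dp":[0,1.5,40],"yaw":0.7},{"dp":[0,1.5,70],"yaw":0.7},{"dp":[0,1.5,90],"yaw":0.7},{"dp":[0,1.5,99.5],"yaw":0.7},{"dp":[0,1.5,99.5],"yaw":0.7},{"dp":[0,1.5,99.5],"yaw":0.7}])

```text
clock: 4.2
eef_pos: [453.8, -306.7, 90.7]
tcp_rot: [3.14, -0.001, 0.265]
contact_force: [-0.6, -0.3, 1.0]
opening: 1.002
grasp_force: 0.0
```

Emit:
carry_out(targets=[{"dp":[0,0,0]},{"dp":[0,0,0]},{"dp":[0,0,0]},{"dp":[0,0,0]},{"dp":[0,0,0]},{"dp":[0,0,0]},{"dp":[0,0,0]},{"dp":[0,0,0]}], fingers=-1, grip_force=80)

```text
schema error: expected keys dp, yaw
```

Emit:
carry_out(targets=[{"dp":[0,0,0],"yaw":0},{"dp":[0,0,0],"yaw":0},{"dp":[0,0,0],"yaw":0},{"dp":[0,0,0],"yaw":0},{"dp":[0,0,0],"yaw":0},{"dp":[0,0,0],"yaw":0},{"dp":[0,0,0],"yaw":0},{"dp":[0,0,0],"yaw":0}], fingers=-1, grip_force=80)

```text
clock: 5.2
eef_pos: [453.3, -306.7, 90.2]
tcp_rot: [3.141, -0.0, 0.265]
contact_force: [-1.1, 0.8, 5.8]
opening: 0.315
grasp_force: 79.9
```

Emit:
carry_out(targets=[{"dp":[0,0,-20],"yaw":0},{"dp":[0,0,-50],"yaw":0},{"dp":[0,0,-90],"yaw":0},{"dp":[0,0,-110],"yaw":0},{"dp":[0,0,-110],"yaw":0},{"dp":[0,0,-110],"yaw":0}])

```text
clock: 5.95
eef_pos: [452.4, -306.0, 198.4]
tcp_rot: [-3.14, 0.001, 0.265]
contact_force: [0.9, 0.0, -5.2]
opening: 0.318
grasp_force: 79.8
```

```bash
python3 - <<'E'
from rig import r
from h import *
im=cv2.cvtColor(r.grab_frame("side"),cv2.COLOR_RGB2BGR)
c=r.get_calibration("side"); u,v=proj(c,[[453,-306,170]])[0].astype(int)
cv2.imwrite("pics/s2.png",cv2.resize(im[v-75:v+75,u-100:u+100],(600,450),interpolation=cv2.INTER_CUBIC))
s=r.sense(); print(s["contact_force"],s["wrist_torque"])
a=np.radians(3.8); f=np.array([np.cos(a),np.sin(a)]); g=np.array([-f[1],f[0]])
C=np.array([547.2,90.7])
for y in (-105,0,105): print(y,C+y*g)
go(r,(*(C-100*g),175),3.8)
E
```

```text
[-0.69201282  1.16236079 -4.03158402] [-0.00523202  0.02190791 -0.03862998]
-105 [554.15875954 -14.06915417]
0 [547.2  90.7]
105 [540.24124046 195.46915417]
dp [ 175.7 -260.    23.4] yaw 11.4 pos [ 452.3 -306.   198.2] [-1.7989e+02  1.0000e-01  1.5170e+01] clk 6.0
```

View pics/s2.png

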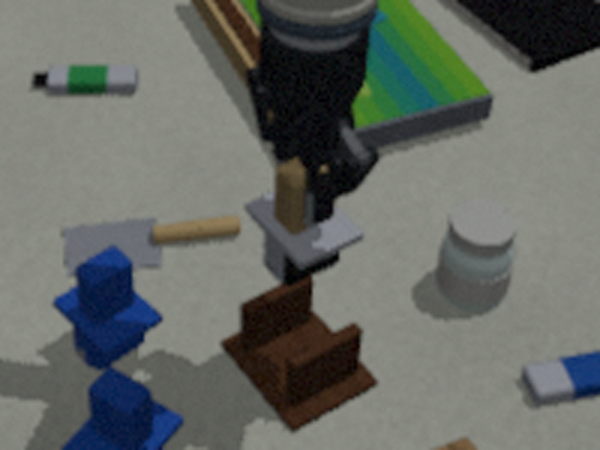

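The roller hangs upright in the jaws, clear of the rest. Moving over the strip's right end.

Emit:
carry_out(targets=[{"dp":[175,-255,0],"yaw":11.4},{"dp":[175,-255,0],"yaw":11.4},{"dp":[175,-255,0],"yaw":11.4},{"dp":[175,-255,0],"yaw":11.4},{"dp":[175,-255,0],"yaw":11.4},{"dp":[175,-255,0],"yaw":11.4},{"dp":[175,-255,20],"yaw":11.4},{"dp":[175,-255,48],"yaw":11.4},{"dp":[175,-255,48],"yaw":11.4},{"dp":[175,-255,48],"yaw":11.4},{"dp":[175,-255,48],"yaw":11.4}])

```text
clock: 7.38
eef_pos: [556.0, -14.9, 152.8]
tcp_rot: [3.141, -0.002, 0.065]
contact_force: [-0.2, -0.4, -4.6]
opening: 0.314
grasp_force: 81.2
```

```bash
python3 - <<'E'
from rig import r
from h import *
im=cv2.cvtColor(r.grab_frame("side"),cv2.COLOR_RGB2BGR)
c=r.get_calibration("side"); u,v=proj(c,[[554,-14,90]])[0].astype(int)
cv2.imwrite("pics/s3.png",cv2.resize(im[v-75:v+75,u-100:u+100],(800,600),interpolation=cv2.INTER_CUBIC))
print(r.sense()["contact_force"]); go(r,(554.2,-14.1,150),3.8)
E
```

```text
[ 0.00787507 -0.07340497 -3.88497866]
dp [-1.7 -0.8  2.7] yaw -0.0 pos [556.  -14.8 152.7] [ 1.7999e+02 -9.0000e-02  3.7500e+00] clk 7.425
```

View pics/s3.png

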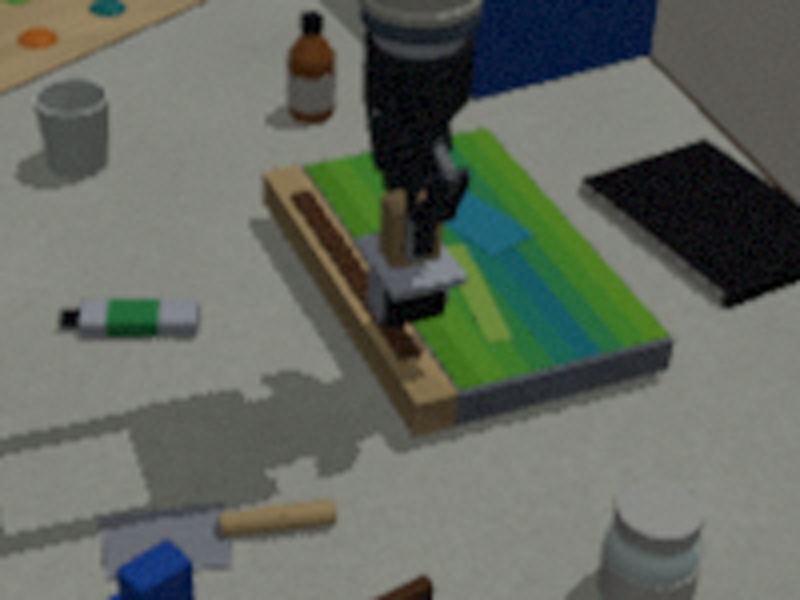

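The roller is over the strip's near end, aligned with it. Descending to feel for contact.

Emit:
carry_out(targets=[{"dp":[-1.5,-0.5,4],"yaw":0},{"dp":[-1.5,-0.5,8],"yaw":0},{"dp":[-1.5,-0.5,11],"yaw":0},{"dp":[-1.5,-0.5,12],"yaw":0},{"dp":[-1.5,-0.5,12],"yaw":0}])

```text
clock: 8.05
eef_pos: [553.8, -14.2, 139.6]
tcp_rot: [-3.142, 0.0, 0.066]
contact_force: [-0.2, 0.2, -3.5]
opening: 0.321
grasp_force: 81.3
```

Emit:
carry_out(targets=[{"dp":[0,0,1],"yaw":0},{"dp":[0,0,2],"yaw":0},{"dp":[0,0,3],"yaw":0},{"dp":[0,0,4],"yaw":0},{"dp":[0,0,4],"yaw":0}])

```text
clock: 8.68
eef_pos: [553.7, -14.2, 135.7]
tcp_rot: [-3.142, 0.0, 0.066]
contact_force: [-0.5, -0.5, -5.0]
opening: 0.318
grasp_force: 81.3
```

Emit:
carry_out(targets=[{"dp":[0,0,1],"yaw":0},{"dp":[0,0,2],"yaw":0},{"dp":[0,0,2],"yaw":0}])

```text
clock: 9.05
eef_pos: [553.8, -14.3, 133.7]
tcp_rot: [3.142, 0.0, 0.066]
contact_force: [0.0, -1.0, -4.4]
opening: 0.322
grasp_force: 81.3
```

Emit:
carry_out(targets=[{"dp":[0,0,1],"yaw":0},{"dp":[0,0,2],"yaw":0},{"dp":[0,0,2],"yaw":0}])

```text
clock: 9.43
eef_pos: [553.7, -14.2, 131.7]
tcp_rot: [-3.142, 0.0, 0.066]
contact_force: [-0.4, 0.7, -4.4]
opening: 0.318
grasp_force: 81.3
```

Emit:
carry_out(targets=[{"dp":[0,0,1],"yaw":0},{"dp":[0,0,2],"yaw":0},{"dp":[0,0,2],"yaw":0}])

```text
clock: 9.8
eef_pos: [553.8, -14.2, 129.7]
tcp_rot: [-3.142, 0.0, 0.066]
contact_force: [0.6, 0.9, -4.2]
opening: 0.318
grasp_force: 81.3
```

Emit:
carry_out(targets=[{"dp":[0,0,1],"yaw":0},{"dp":[0,0,1.5],"yaw":0},{"dp":[0,0,1.5],"yaw":0}])

```text
clock: 10.18
eef_pos: [554.1, -14.3, 128.8]
tcp_rot: [3.142, -0.001, 0.066]
contact_force: [-3.4, 0.0, 5.0]
opening: 0.318
grasp_force: 82.3
```

Emit:
carry_out(targets=[{"dp":[0,0,0.5],"yaw":0},{"dp":[0,0,1],"yaw":0},{"dp":[0,0,1],"yaw":0}])

```text
clock: 10.55
eef_pos: [554.1, -14.3, 127.6]
tcp_rot: [3.142, -0.001, 0.066]
contact_force: [-1.5, 0.2, 4.1]
opening: 0.322
grasp_force: 82.3
```

Sliding at about 9–10 N. Continuing.

Emit:
carry_out(targets=[{"dp":[0,0,0.5],"yaw":0},{"dp":[0,0,1],"yaw":0},{"dp":[0,0,1],"yaw":0}])

```text
clock: 10.92
eef_pos: [554.1, -14.3, 126.5]
tcp_rot: [3.142, -0.001, 0.066]
contact_force: [-2.0, -0.5, 4.6]
opening: 0.321
grasp_force: 82.3
```

Emit:
carry_out(targets=[{"dp":[0,0,0.3],"yaw":0},{"dp":[0,0,0.6],"yaw":0},{"dp":[0,0,0.6],"yaw":0}])

```text
clock: 11.3
eef_pos: [554.1, -14.2, 126.2]
tcp_rot: [3.142, -0.001, 0.066]
contact_force: [-2.9, 0.2, 9.0]
opening: 0.321
grasp_force: 83.0
```

Emit:
carry_out(targets=[{"dp":[0,0,0.3],"yaw":0},{"dp":[0,0,0.3],"yaw":0}])

```text
clock: 11.55
eef_pos: [554.2, -14.3, 126.2]
tcp_rot: [3.141, -0.001, 0.066]
contact_force: [-3.4, -0.1, 11.4]
opening: 0.32
grasp_force: 83.4
```

Emit:
carry_out(targets=[{"dp":[0,-3,0.3],"yaw":0},{"dp":[0,-6,0.3],"yaw":0},{"dp":[0,-9,0.3],"yaw":0},{"dp":[0,-12,0.3],"yaw":0},{"dp":[0,-15,0.3],"yaw":0},{"dp":[0,-18,0.3],"yaw":0}])

```text
clock: 12.3
eef_pos: [553.3, 3.5, 126.3]
tcp_rot: [3.141, -0.001, 0.066]
contact_force: [-4.2, -2.0, 16.0]
opening: 0.319
grasp_force: 84.0
```

Emit:
carry_out(targets=[{"dp":[0,-3,0],"yaw":0},{"dp":[0,-6,0],"yaw":0},{"dp":[0,-9,0],"yaw":0},{"dp":[0,-12,0],"yaw":0}])

```text
clock: 12.8
eef_pos: [552.6, 15.6, 126.5]
tcp_rot: [3.141, -0.002, 0.066]
contact_force: [-4.4, -1.0, 18.4]
opening: 0.322
grasp_force: 84.2
```

Emit:
carry_out(targets=[{"dp":[0,-3,-0.1],"yaw":0},{"dp":[0,-6,-0.2],"yaw":0},{"dp":[0,-9,-0.3],"yaw":0},{"dp":[0,-12,-0.35],"yaw":0},{"dp":[0,-15,-0.4],"yaw":0},{"dp":[0,-18,-0.45],"yaw":0},{"dp":[0,-21,-0.5],"yaw":0},{"dp":[0,-24,-0.55],"yaw":0},{"dp":[0,-27,-0.6],"yaw":0},{"dp":[0,-30,-0.6],"yaw":0}])

```text
clock: 14.05
eef_pos: [550.8, 45.6, 126.9]
tcp_rot: [3.141, -0.002, 0.066]
contact_force: [-3.6, -0.9, 15.4]
opening: 0.316
grasp_force: 84.0
```

Emit:
carry_out(targets=[{"dp":[0,-3,0],"yaw":0},{"dp":[0,-6,-0.05],"yaw":0},{"dp":[0,-9,-0.1],"yaw":0},{"dp":[0,-12,-0.15],"yaw":0},{"dp":[0,-15,-0.2],"yaw":0},{"dp":[0,-18,-0.2],"yaw":0},{"dp":[0,-21,-0.25],"yaw":0},{"dp":[0,-24,-0.3],"yaw":0},{"dp":[0,-27,-0.3],"yaw":0},{"dp":[0,-30,-0.35],"yaw":0}])

```text
clock: 15.3
eef_pos: [549.0, 75.7, 127.3]
tcp_rot: [3.142, -0.002, 0.066]
contact_force: [-1.4, -0.7, 14.1]
opening: 0.319
grasp_force: 83.9
```

Emit:
carry_out(targets=[{"dp":[0,-3,0.1],"yaw":0},{"dp":[0,-6,0.1],"yaw":0},{"dp":[0,-9,0.05],"yaw":0},{"dp":[0,-12,0],"yaw":0},{"dp":[0,-15,-0.05],"yaw":0},{"dp":[0,-18,-0.1],"yaw":0},{"dp":[0,-21,-0.1],"yaw":0},{"dp":[0,-24,-0.15],"yaw":0},{"dp":[0,-27,-0.2],"yaw":0},{"dp":[0,-30,-0.2],"yaw":0}])

```text
clock: 16.55
eef_pos: [547.2, 105.7, 127.7]
tcp_rot: [-3.141, -0.003, 0.066]
contact_force: [-2.9, -1.2, 15.8]
opening: 0.315
grasp_force: 84.1
```

Emit:
carry_out(targets=[{"dp":[0,-3,0],"yaw":0},{"dp":[0,-6,-0.05],"yaw":0},{"dp":[0,-9,-0.1],"yaw":0},{"dp":[0,-12,-0.1],"yaw":0},{"dp":[0,-15,-0.15],"yaw":0},{"dp":[0,-18,-0.2],"yaw":0},{"dp":[0,-21,-0.2],"yaw":0},{"dp":[0,-24,-0.25],"yaw":0},{"dp":[0,-27,-0.3],"yaw":0},{"dp":[0,-30,-0.35],"yaw":0}])

```text
clock: 17.8
eef_pos: [545.3, 135.8, 128.1]
tcp_rot: [-3.141, -0.003, 0.066]
contact_force: [-1.5, -1.2, 15.2]
opening: 0.319
grasp_force: 84.0
```

Emit:
carry_out(targets=[{"dp":[0,-3,0],"yaw":0},{"dp":[0,-6,-0.05],"yaw":0},{"dp":[0,-9,-0.1],"yaw":0},{"dp":[0,-12,-0.1],"yaw":0},{"dp":[0,-15,-0.15],"yaw":0},{"dp":[0,-18,-0.2],"yaw":0},{"dp":[0,-21,-0.2],"yaw":0},{"dp":[0,-24,-0.25],"yaw":0},{"dp":[0,-27,-0.3],"yaw":0},{"dp":[0,-30,-0.35],"yaw":0}])

```text
clock: 19.05
eef_pos: [543.5, 165.8, 128.5]
tcp_rot: [-3.141, -0.003, 0.066]
contact_force: [-1.3, -1.5, 15.7]
opening: 0.316
grasp_force: 84.0
```

Emit:
carry_out(targets=[{"dp":[0,-3,0],"yaw":0},{"dp":[0,-6,-0.05],"yaw":0},{"dp":[0,-9,-0.1],"yaw":0},{"dp":[0,-12,-0.1],"yaw":0},{"dp":[0,-15,-0.15],"yaw":0},{"dp":[0,-18,-0.2],"yaw":0},{"dp":[0,-21,-0.2],"yaw":0},{"dp":[0,-24,-0.25],"yaw":0},{"dp":[0,-27,-0.3],"yaw":0},{"dp":[0,-30,-0.35],"yaw":0}])

```text
clock: 20.3
eef_pos: [541.6, 195.9, 128.9]
tcp_rot: [-3.141, -0.003, 0.066]
contact_force: [-1.5, -0.9, 15.0]
opening: 0.319
grasp_force: 83.9
```

Height rose evenly at 0.4 mm per 30 mm with about 20 N throughout, so all sections are home. Lifting and returning the roller.

Emit:
carry_out(targets=[{"dp":[0,0,-3],"yaw":0},{"dp":[0,0,-15],"yaw":0},{"dp":[0,0,-40],"yaw":0},{"dp":[0,0,-70],"yaw":0},{"dp":[0,0,-70],"yaw":0},{"dp":[0,0,-70],"yaw":0}])

```text
clock: 21.05
eef_pos: [539.4, 195.0, 196.3]
tcp_rot: [3.141, 0.001, 0.066]
contact_force: [-0.8, -0.7, -4.4]
opening: 0.32
grasp_force: 81.8
```

```bash
python3 - <<'E'
from rig import r
from h import *
go(r,(453.0,-306.5,198),15.2)
E
```

```text
dp [-119.1  494.8   -1.4] yaw -11.4 pos [539.4 195.  196.3] [1.7998e+02 7.0000e-02 3.7600e+00] clk 21.05
```

Emit:
carry_out(targets=[{"dp":[-119,495,-2],"yaw":-11.4},{"dp":[-119,495,-2],"yaw":-11.4},{"dp":[-119,495,-2],"yaw":-11.4},{"dp":[-119,495,-2],"yaw":-11.4},{"dp":[-119,495,-2],"yaw":-11.4},{"dp":[-119,495,-2],"yaw":-11.4},{"dp":[-119,495,-2],"yaw":-11.4},{"dp":[-119,495,-2],"yaw":-11.4},{"dp":[-119,495,-2],"yaw":-11.4},{"dp":[-119,495,-2],"yaw":-11.4},{"dp":[-119,495,-2],"yaw":-11.4},{"dp":[-119,495,-2],"yaw":-11.4}])

```text
clock: 22.55
eef_pos: [454.1, -305.1, 199.1]
tcp_rot: [-3.141, 0.0, 0.266]
contact_force: [0.5, 0.6, -3.9]
opening: 0.315
grasp_force: 82.4
```

Emit:
carry_out(targets=[{"dp":[0,0,0],"yaw":0},{"dp":[0,0,0],"yaw":0}])

```text
clock: 22.8
eef_pos: [454.0, -306.0, 199.4]
tcp_rot: [3.141, -0.0, 0.266]
contact_force: [0.2, 0.9, -3.7]
opening: 0.315
grasp_force: 82.4
```

```bash
python3 - <<'E'
from rig import r
from h import *
go(r,(453.3,-306.7,110),15.2)
im=cv2.cvtColor(r.grab_frame("wrist"),cv2.COLOR_RGB2BGR)
cv2.imwrite("pics/w3.png",im)
E
```

```text
dp [-0.9  0.5 89.4] yaw 0.0 pos [ 454.  -306.   199.4] [ 1.7999e+02 -1.0000e-02  1.5220e+01] clk 22.8
```

View pics/w3.png

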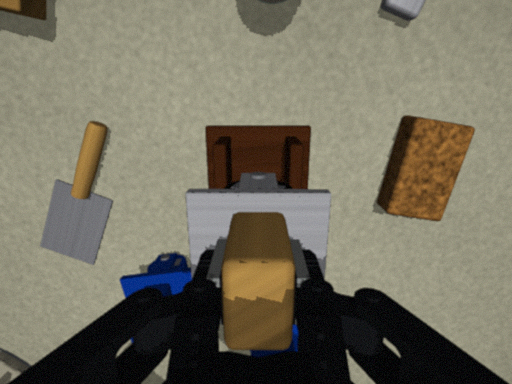

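The roller's plate (centre 258,225) is square to and centred on the rest (centre 258). Lowering.

Emit:
carry_out(targets=[{"dp":[-1,0.5,15],"yaw":0},{"dp":[-1,0.5,35],"yaw":0},{"dp":[-1,0.5,55],"yaw":0},{"dp":[-1,0.5,75],"yaw":0},{"dp":[-1,0.5,90],"yaw":0},{"dp":[-1,0.5,98],"yaw":0},{"dp":[-1,0.5,103],"yaw":0},{"dp":[-1,0.5,104],"yaw":0},{"dp":[-1,0.5,104],"yaw":0}])

```text
clock: 23.98
eef_pos: [453.3, -307.4, 95.7]
tcp_rot: [3.141, -0.001, 0.265]
contact_force: [-0.4, 1.1, -5.4]
opening: 0.318
grasp_force: 82.6
```

Emit:
carry_out(targets=[{"dp":[0,0,1],"yaw":0},{"dp":[0,0,2],"yaw":0},{"dp":[0,0,3],"yaw":0},{"dp":[0,0,3.5],"yaw":0},{"dp":[0,0,3.5],"yaw":0}])

```text
clock: 24.6
eef_pos: [452.9, -307.2, 91.7]
tcp_rot: [-3.142, 0.0, 0.265]
contact_force: [-0.5, 0.2, -3.8]
opening: 0.314
grasp_force: 82.6
```

Emit:
carry_out(targets=[{"dp":[0,0,0.5],"yaw":0},{"dp":[0,0,1],"yaw":0},{"dp":[0,0,1.5],"yaw":0},{"dp":[0,0,1.5],"yaw":0}])

```text
clock: 25.1
eef_pos: [453.0, -307.2, 90.3]
tcp_rot: [3.142, -0.0, 0.265]
contact_force: [-0.1, 0.1, -4.1]
opening: 0.323
grasp_force: 82.8
```

Emit:
carry_out(targets=[{"dp":[0,0,0.4],"yaw":0},{"dp":[0,0,0.7],"yaw":0},{"dp":[0,0,0.7],"yaw":0}])

```text
clock: 25.48
eef_pos: [453.0, -307.2, 90.2]
tcp_rot: [3.141, -0.0, 0.265]
contact_force: [-2.0, 1.2, 5.4]
opening: 0.317
grasp_force: 83.7
```

Seated. Releasing.

Emit:
carry_out(targets=[{"dp":[0,0,-0.5],"yaw":0},{"dp":[0,0,-0.5],"yaw":0},{"dp":[0,0,-0.5],"yaw":0},{"dp":[0,0,-0.5],"yaw":0},{"dp":[0,0,-0.5],"yaw":0},{"dp":[0,0,-0.5],"yaw":0},{"dp":[0,0,-0.5],"yaw":0},{"dp":[0,0,-0.5],"yaw":0}], fingers=1)

```text
clock: 26.48
eef_pos: [453.0, -307.2, 90.1]
tcp_rot: [-3.142, 0.0, 0.265]
contact_force: [-0.2, 0.5, 0.1]
opening: 0.997
grasp_force: 0.0
```

Emit:
carry_out(targets=[{"dp":[0,0,-15],"yaw":0},{"dp":[0,0,-40],"yaw":0},{"dp":[0,0,-80],"yaw":0},{"dp":[0,0,-130],"yaw":0},{"dp":[0,0,-150],"yaw":0},{"dp":[0,0,-150],"yaw":0}])

```text
clock: 27.22
eef_pos: [453.9, -307.8, 242.7]
tcp_rot: [3.138, -0.003, 0.265]
contact_force: [0.2, 0.2, -0.5]
opening: 1.0
grasp_force: 0.0
```

```bash
python3 - <<'E'
from rig import r
from h import *
a=cv2.cvtColor(r.grab_frame("side"),cv2.COLOR_RGB2BGR)
c=r.get_calibration("wrist"); w=cv2.cvtColor(r.grab_frame("wrist"),cv2.COLOR_RGB2BGR)
cv2.imwrite("pics/end.png",np.hstack([cv2.resize(a[150:350,190:390],(400,400),interpolation=cv2.INTER_CUBIC),w[:, 56:456][:384].copy() if 0 else cv2.resize(w,(400,400))]))
E
```

```text
(no output)
```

View pics/end.png

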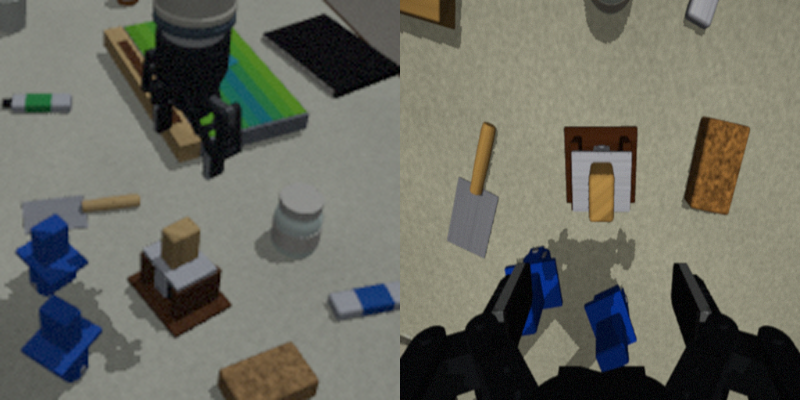

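The roller hangs in its rest, side (180,255) and wrist (600,180), and the other things are undisturbed. Handing in.

```bash
python3 -c "
from rig import r
print(r.sign_off())"
```

```text
the job is handed in; nothing more can be done
None
```

I rolled the whole strip in one pass at about 16–23 N, and all eight sections felt home. The roller is back in its rest, nothing else looks moved, and I handed the job in at about 27 s; no verdict came back.

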